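# Index the pour-over dripper over the yellow mug

## Task

The coffee dripper is locked over the drip dish. Draw the red spring knob up, swing the arm round until the white dripper is over the yellow mug, and let the pin drop fully home in the hole there, then let go. Leave both mugs standing where they are.

Things in the scene. Friction and masses are not known exactly. Their poses are not given: they have to be found in the camera images.
- knob (a point): centre of the red pull knob of the spring pin, an upright cylinder 32 mm wide, 30 mm high, on the arm's tail 70 mm from the pivot; centre 159 mm above the worktop with the pin home. Below it: a 22 mm wide bush, whose foot on the 26 mm wide arm is 27 mm under the knob's centre. The knob spins freely on its pin, so the gripper need not turn with the arm. z up.
- dripper (a point): centre of the spout of the white conical dripper (116 mm wide, rim 190 mm above the worktop); spout 118 mm up, clear over the mugs. On the other end of the same straight arm, 115 mm from the pivot (an upright column): from above, knob, pivot and dripper lie on one line, the pivot 70 mm from the knob. With the pin out the arm turns easily.
- pin (a joint): lift of the pin, m: 0 = home, 0.011 = riding on the plate, 0.022 = upper stop; spring 4.5 to 11 N down. The round-nosed 14 mm pin drops 11 mm into one of three 19 mm holes in the fixed plate: the middle one (start, dripper over the drip dish) or one 45 degrees to either side (dripper over a mug). It slides in from up to 6 mm off-centre. The arm has stops 5 degrees past the outer holes.
- yellow_mug (a point): centre (half-way up) of the bowl of the plain yellow mug, 84 mm wide, 100 mm high, standing loose on the worktop under one outer place of the dripper (bowl centre within about 10 mm of it). Which side it stands on varies. Its handle points to its own -y.
- cream_mug (a point): centre (half-way up) of the bowl of the cream and white mug, 90 mm in diameter, 94 mm high, standing loose under the other outer place of the dripper; not to be used

How it is judged:
By the outcome, as a careful person would: the job done as asked, in the order asked, and still so for the second after the job is handed in, with the robot touching nothing.
It also fails if it takes over 32 s, if anything falls off the work surface, if the arm or the gripper's body presses on something with over 40 N, if the wrist force passes 120 N, or if a joint passes its speed limit or range.

## Robot

A 7-joint arm with a two-finger parallel gripper is mounted at the origin on the work surface; the furniture and walls round the work are solid. World frame = base frame: x ahead of the robot, y to its left, z up, the work surface at z = 0. Lengths are in m, angles in rad, forces in N, time in s.
With the tool pointing down it reaches from about 0.4 to 0.85 m from the base axis. Payload 10.4 kg.
Tool frame: the origin (TCP) lies at the very end of the fingers, on their centre line; the grasp point (between the pads) lies 19 mm behind it (r.pinch_z is the distance from the TCP to the grasp point, in m); z points along the fingers, y is the line along which they close (so a half turn about z gives the same grasp; the last joint's range is limited). The gripper opens to 87 mm and grips with 3 to 60 N. Pads are 19 mm wide; open, the fingers measure 117 mm over their backs; the gripper's body (75 mm by 190 mm) begins 51 mm behind the grasp point.
Start: joints at [-1.204, 0.332, -0.065, 1.46, 0.022, 1.35, -0.088], TCP at [0.237, 0.578, 0.223] pointing down, gripper open.
Joint ranges: [-2.6, 2.6], [-0.5, 2.12], [-1.47, 1.34], [0.16, 2.42], [-1.27, 4.41], [0.06, 2.06], [-2.6, 2.6]. Speed limits (rad/s): [2.22, 2.22, 2.79, 2.79, 3.14, 3.14, 3.14].

## Interface

Orientations are given as a unit quaternion [x, y, z, w].
In Python, from bench import sensors, vision, r gives the robot as it stands.
- The arm moves only by the shell command python3 -m crank 'ROWS' [OPENING] [FORCE]. ROWS is JSON, a list of rows, each a list of 2 entries, a list of its own where there are three numbers: the shift along the tool's x, y, z normalised to -1 to 1, where 1 is 3 cm, then the turn about the tool's z normalised to -1 to 1, where 1 is 8 degrees. A call has 1 to 12 rows; each row shifts and turns the commanded pose from where the row before left it, along the tool's axes as they then stand; what a row does not reach is not made up. A row lasts 1/8 s, in which the tool goes at most 62.5 mm and 10.7 degrees, less where a joint would pass 70% of its speed; a pose out of reach is approached as far as the arm can. A call with a number of a shift or a turn outside -1 to 1 is refused whole. A call with a gripper value outside its range is refused whole. OPENING is the opening, from 0 (shut) to 1 (fully open), set as the call begins (- or left out, the last holds). The fingers move at their own pace and stop on an object; FORCE is the grip in N (left out, the last holds). Time passes only in rows, so rows that do not move let the fingers close. It gives the time, the measured TCP pose, the force, the opening and the grip force at its end, in the units of the state.
- sensors.read_state(): the state, without advancing time (a new reading comes with each control period).
- vision.camera(name): name is "scene" or "top"; returns the picture (480x640x3 uint8, red, green, blue); there is no depth.
- vision.camera_model(name): a dict with "vertical_fov" (degrees; the focal length in pixels is half the picture's height over the tangent of half this angle, whatever the lens; pixels are square), "cx", "cy" (the principal point, pixels), "camera_from_world" (4x4, takes a point from world to camera coordinates). Camera axes: x right, y down, z forward; pixel columns grow to the right and rows downward; lengths in m; the calibration is good to about 2 mm. A picture is of the moment at which its call begins. camera_model takes no time and is no camera call.
- r.close_job(): hands the job in; it is judged then, once.
The state is a dict: "time": time; "joint_positions": joint angles; "joint_vel": joint speeds; "joint_torque": joint torques, N m; "ee_pos": TCP position; "eef_rot": TCP orientation; "ft_force": force on the tool from outside, world axes, zero at the start; "torque": the same for the moment, N m; "width": finger opening in m; "grip_force": force on a finger pad.
Only numpy, scipy, OpenCV 4.12 (cv2) and the standard library are available. Lean on these libraries where they do the work, as an engineer would, in place of code of your own. Each camera call takes 0.05 s, during which the arm holds its last target. There are 200 camera calls.

## Working session

There is one attempt and no reset: what is moved stays moved. The work goes in short steps, Python scripts to look and compute and a shell command to move; the robot and the scene stay as the last step left them, time stands still between calls to the robot, and variables do not carry over. Pictures are saved under pics/ and viewed, at most 10 in all, crops included, and the job is handed in when it is done.

```bash
mkdir -p pics; python3 - <<'E'
from bench import sensors, vision, r
import cv2
for n in("scene","top"):
    cv2.imwrite(f"pics/{n}0.png",vision.camera(n)[:,:,::-1]); print(vision.camera_model(n))
s=sensors.read_state(); print({k:s[k] for k in("time","ee_pos","eef_rot","width")}, r.pinch_z)
E
```

```text
{'vertical_fov': 51.44673508176291, 'cx': 323.2079312839765, 'cy': 236.98099623629318, 'camera_from_world': array([[ 0.88021857, -0.47455388, -0.0037267 , -0.3637215 ],
       [-0.34012481, -0.62535971, -0.70231072,  0.30643134],
       [ 0.33095375,  0.61945448, -0.71186077,  0.75816453],
       [ 0.        ,  0.        ,  0.        ,  1.        ]])}
{'vertical_fov': 49.72923279476654, 'cx': 320.1226719211993, 'cy': 243.90998276097363, 'camera_from_world': array([[ 0.01604271, -0.99957206,  0.02446071,  0.04859558],
       [-0.99575939, -0.01818833, -0.0901799 ,  0.46184673],
       [ 0.09058621, -0.02291025, -0.99562506,  0.97001829],
       [ 0.        ,  0.        ,  0.        ,  1.        ]])}
{'time': 0.1, 'ee_pos': array([0.23737388, 0.57779245, 0.22183575]), 'eef_rot': array([ 1.93673400e-01,  9.81065853e-01, -6.28379882e-04, -1.05874557e-04]), 'width': 0.08693280804769955} 0.0187
```

View pics/scene0.png

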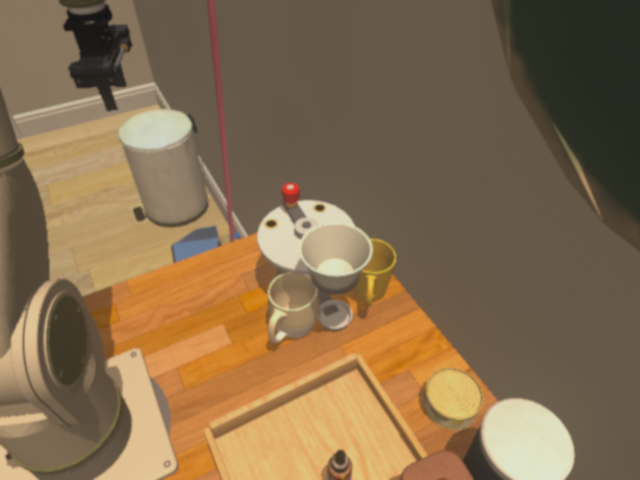

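View pics/top0.png

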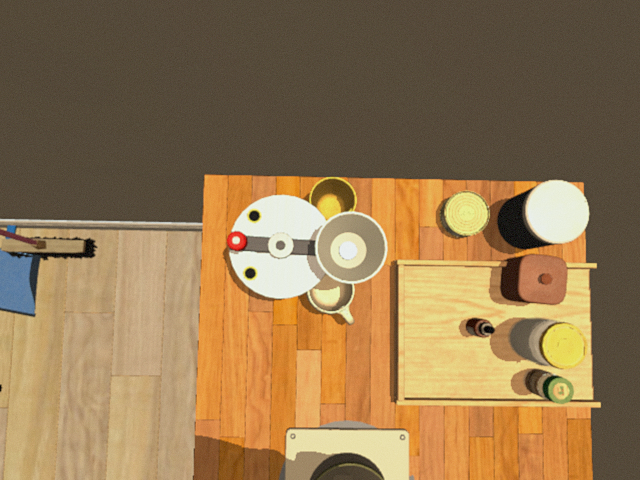

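The scene view shows the red knob at (291,192), with the yellow mug at (376,268) and the cream mug at (293,305). In the top view the knob is at (237,240), the pivot at (281,245), the dripper at (348,249), the yellow mug at (333,200) and the holes at (254,215) and (250,273). The yellow mug is on the +x side, so the arm swings +45° (CCW) and the knob goes towards the hole at (250,273).

```bash
cat > h.py <<'E'
from bench import sensors, vision, r
import numpy as np, cv2
from scipy.spatial.transform import Rotation as R
def ray(n,uv):
    m=vision.camera_model(n);f=240/np.tan(np.radians(m["vertical_fov"]/2));T=np.array(m["camera_from_world"])
    d=T[:3,:3].T@np.array([(uv[0]-m["cx"])/f,(uv[1]-m["cy"])/f,1]);return -T[:3,:3].T@T[:3,3],d
def onz(n,uv,z):
    o,d=ray(n,uv);return o+d*(z-o[2])/d[2]
def blob(im,lo,hi,roi):
    x0,y0,x1,y1=roi;h=cv2.cvtColor(im,cv2.COLOR_RGB2HSV)[y0:y1,x0:x1]
    h[...,0]=(h[...,0].astype(int)+90)%180
    m=cv2.inRange(h,lo,hi);n,_,st,c=cv2.connectedComponentsWithStats(m)
    i=1+np.argmax(st[1:,4]);return c[i]+[x0,y0],st[i]
RED=((80,170,70),(98,255,255))
E
python3 - <<'E'
from h import *
A=[]
P={}
for n,roi in(("scene",(260,160,330,225)),("top",(215,215,265,265))):
    im=cv2.imread(f"pics/{n}0.png")[:,:,::-1].copy()
    c,st=blob(im,*RED,roi);P[n]=c;print(n,c,st)
(o1,d1),(o2,d2)=[ray(n,P[n]) for n in("scene","top")]
t=np.linalg.lstsq(np.c_[d1,-d2],o2-o1,rcond=None)[0];a,b=o1+t[0]*d1,o2+t[1]*d2
print("tri",(a+b)/2,a-b)
k=onz("top",P["top"],.168);print("knob z168",k,"scene159",onz("scene",P["scene"],.162))
for z in(.13,.14,.15):print("pivot",z,onz("top",(281,245),z))
print("rim",onz("top",(350,247.5),.19),"spout",onz("top",(348,250),.118))
for z in(.11,.12):print("holes",z,onz("top",(254,215.5),z),onz("top",(250.5,273),z))
s=sensors.read_state();print(R.from_quat(s["eef_rot"]).as_matrix().round(3))
E
```

```text
scene [290.56565657 193.0959596 ] [ 22  24  17  19 198]
top [236.69327731 241.20588235] [ 12  17  20  19 238]
tri [0.45088391 0.19634234 0.1580082 ] [ 1.03273039e-03 -4.06931354e-04  4.00435058e-05]
knob z168 [0.44943358 0.19516076 0.168     ] scene159 [0.44954662 0.19182543 0.162     ]
pivot 0.13 [0.44789389 0.12536474 0.13      ]
pivot 0.14 [0.44701906 0.12483787 0.14      ]
pivot 0.15 [0.44614423 0.124311   0.15      ]
rim [0.44065737 0.01298316 0.19      ] spout [0.44239574 0.01054713 0.118     ]
holes 0.11 [0.50034746 0.17453409 0.11      ] [0.40024654 0.1777954  0.11      ]
holes 0.12 [0.49890689 0.17347036 0.12      ] [0.39992287 0.17669527 0.12      ]
[[-0.925  0.38  -0.   ]
 [ 0.38   0.925 -0.001]
 [-0.    -0.001 -1.   ]]
```

```bash
python3 -m crank '[[[0,0,0],1],[[0,0,0],1],[[0,0,0],1],[[0,0,0],1],[[0,0,0],1],[[0,0,0],1]]' 0.7
python3 -m crank '[[[-0.96,0.16,0],0],[[-0.96,0.16,0],0],[[-0.96,0.16,0],0],[[-0.96,0.16,0],0],[[-0.96,0.16,0],0],[[-0.96,0.16,0],0],[[-0.96,0.16,0],0],[[-0.96,0.16,0],0],[[-0.96,0.16,0],0],[[-0.96,0.16,0],0],[[-0.96,0.16,0],0],[[-0.96,0.16,0],0]]'
```

```text
time: 0.85
ee_pos: [0.2374, 0.5779, 0.2221]
eef_rot: [0.578, 0.816, -0.0, 0.0]
ft_force: [0.3, 0.1, 0.0]
width: 0.0609
grip_force: 0.0
time: 2.35
ee_pos: [0.4083, 0.2711, 0.2223]
eef_rot: [0.576, 0.817, -0.0, -0.0]
ft_force: [0.6, -0.1, -0.2]
width: 0.0609
grip_force: 0.0
```

```bash
python3 -m crank '[[[-0.95,0.15,0],0],[[-0.95,0.15,0],0],[[-0.95,0.15,0],0],[[0,0,0],0]]'
python3 - <<'E'
from h import *
a=vision.camera("scene");b=vision.camera("top")
cv2.imwrite("pics/c1.png",np.hstack([cv2.resize(a[120:300,200:400],(400,360)),cv2.resize(b[160:340,170:370],(400,360))])[:,:,::-1])
E
```

```text
time: 2.85
ee_pos: [0.4503, 0.1939, 0.2224]
eef_rot: [0.578, 0.816, -0.0, 0.0]
ft_force: [-0.1, 0.0, -0.3]
width: 0.0611
grip_force: 0.0
```

View pics/c1.png

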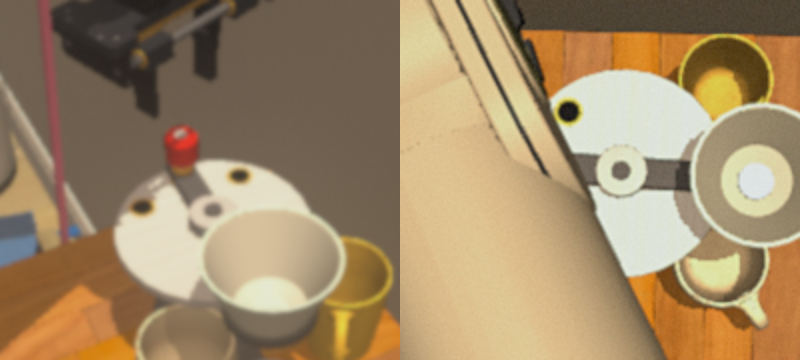

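The fingers straddle the red knob, with fingertips at crop (147,90) and (205,60) above the knob at (182,145). I'll lower and grip.

```bash
python3 -m crank '[[[0,0,0.68],0],[[0,0,0.68],0],[[0,0,0.68],0],[[0,0,0.68],0],[[0,0,0],0]]'; python3 -m crank '[[[0,0,0],0],[[0,0,0],0],[[0,0,0],0],[[0,0,0],0],[[0,0,0],0]]' 0 45
```

```text
time: 3.58
ee_pos: [0.4482, 0.1966, 0.1397]
eef_rot: [0.575, 0.818, -0.001, -0.001]
ft_force: [-0.7, -0.8, 0.1]
width: 0.0609
grip_force: 0.0
time: 4.2
ee_pos: [0.4498, 0.1964, 0.1414]
eef_rot: [0.576, 0.817, 0.0, 0.0]
ft_force: [-0.7, 0.1, 4.3]
width: 0.0312
grip_force: 45.0
```

```bash
python3 -m crank '[[[0,0,-0.2],0],[[0,0,-0.2],0],[[0,0,-0.17],0],[[0,0,0],0],[[0,0,0],0]]'
python3 - <<'E'
from h import *
a=vision.camera("scene");print(blob(a,*RED,(260,150,330,225)))
cv2.imwrite("pics/c2.png",cv2.resize(a[120:300,200:400],(600,540))[:,:,::-1])
s=sensors.read_state();print(R.from_quat(s["eef_rot"]).as_matrix().round(3),s["ee_pos"])
# arc steps: pivot
k=np.array(s["ee_pos"][:2]);p=np.array([.4475,.1255]);u=(k-p);print(np.linalg.norm(u),np.degrees(np.arctan2(u[1],u[0])))
M=R.from_quat(s["eef_rot"]).as_matrix()[:2,:2]
th=np.radians(87.4+np.linspace(0,45,10));P=p+.07*np.c_[np.cos(th),np.sin(th)]
print((np.diff(P,axis=0)@M/.03).round(2),P[-1])
E
```

```text
time: 4.82
ee_pos: [0.4492, 0.1962, 0.1577]
eef_rot: [0.576, 0.818, -0.0, -0.0]
ft_force: [-0.2, 4.2, -10.1]
width: 0.0309
grip_force: 45.0
(array([291.144, 186.904]), array([ 26,  28,  12,  18, 125], dtype=int32))
[[-0.337  0.942 -0.001]
 [ 0.942  0.337 -0.   ]
 [ 0.    -0.001 -1.   ]] [0.44924395 0.19619744 0.15770611]
0.07071894830987419 88.58692846211167
[[ 0.07 -0.19]
 [ 0.05 -0.2 ]
 [ 0.03 -0.2 ]
 [ 0.02 -0.2 ]
 [-0.   -0.2 ]
 [-0.02 -0.2 ]
 [-0.04 -0.2 ]
 [-0.05 -0.2 ]
 [-0.07 -0.19]] [0.40029883 0.17719187]
```

View pics/c2.png

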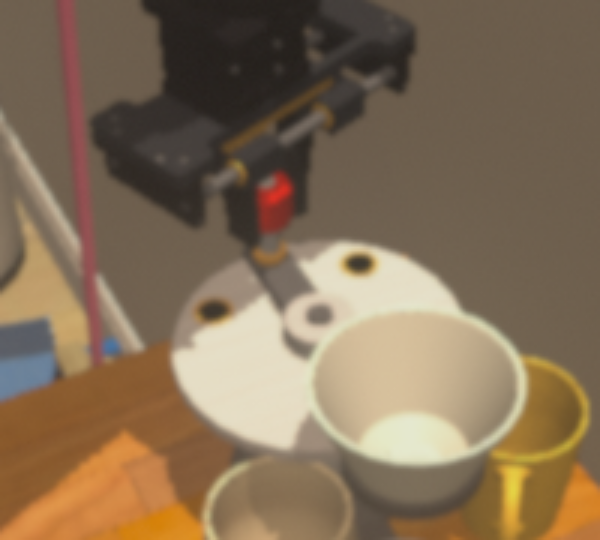

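The knob at crop (275,200) has risen off the bush, which now shows a bare stem, so the pin is out (−10 N, about 16 mm). Next I'll swing along the arc.

```bash
python3 -m crank '[[[0.06,-0.19,0],0],[[0.05,-0.2,0],0],[[0.03,-0.2,0],0],[[0.02,-0.2,0],0],[[0,-0.2,0],0],[[-0.02,-0.2,0],0],[[-0.04,-0.2,0],0],[[-0.05,-0.2,0],0],[[-0.07,-0.19,0],0],[[0,0,0],0],[[0,0,0],0]]'
python3 - <<'E'
from h import *
b=vision.camera("top");a=vision.camera("scene")
cv2.imwrite("pics/c3.png",np.hstack([cv2.resize(a[120:300,200:400],(400,360)),cv2.resize(b[160:340,170:370],(400,360))])[:,:,::-1])
E
```

```text
time: 6.25
ee_pos: [0.3996, 0.1766, 0.1581]
eef_rot: [0.576, 0.817, -0.0, 0.0]
ft_force: [3.2, -4.0, -10.0]
width: 0.0308
grip_force: 45.0
```

View pics/c3.png

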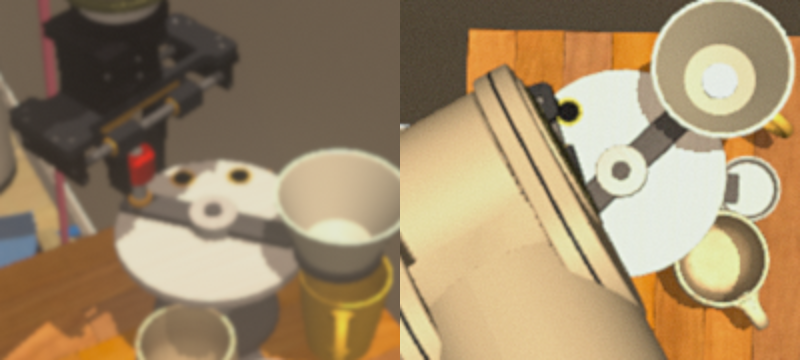

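The dripper is now over the yellow mug: rim at top crop (722,66), knob at scene crop (142,165). I'll lower the pin.

```bash
python3 -m crank '[[[0,0,0.18],0],[[0,0,0.18],0],[[0,0,0.18],0],[[0,0,0],0],[[0,0,0],0]]'
```

```text
time: 6.98
ee_pos: [0.4001, 0.1771, 0.1422]
eef_rot: [0.576, 0.817, 0.0, 0.001]
ft_force: [2.7, -3.6, -5.0]
width: 0.031
grip_force: 45.0
```

```bash
python3 -m crank '[[[0,0,0],0],[[0,0,0],0],[[0,0,0],0],[[0,0,0],0]]' 0.7; python3 -m crank '[[[0,0,-0.6],0],[[0,0,-0.8],0],[[0,0,-0.8],0],[[0,0,-0.8],0],[[0,0,-0.8],0],[[0.8,0,0],0],[[0.9,0,0],0],[[0.9,0,0],0],[[0.9,0,0],0],[[0.9,0,0],0],[[0,0,0],0]]'
python3 - <<'E'
from h import *
b=vision.camera("top");a=vision.camera("scene")
cv2.imwrite("pics/c4.png",np.hstack([cv2.resize(a[120:300,200:400],(400,360)),cv2.resize(b[160:340,170:370],(400,360))])[:,:,::-1])
P={}
for n,im,roi in(("scene",a,(240,150,330,240)),("top",b,(215,215,285,300))):
    c,st=blob(im,*RED,roi);P[n]=c;print(n,c,st)
(o1,d1),(o2,d2)=[ray(n,P[n]) for n in("scene","top")]
t=np.linalg.lstsq(np.c_[d1,-d2],o2-o1,rcond=None)[0];A,B=o1+t[0]*d1,o2+t[1]*d2
print("tri",(A+B)/2,A-B)
E
```

```text
time: 7.48
ee_pos: [0.3995, 0.1778, 0.142]
eef_rot: [0.576, 0.818, 0.0, -0.0]
ft_force: [0.3, 0.3, -0.1]
width: 0.0585
grip_force: 0.0
time: 8.85
ee_pos: [0.3539, 0.3036, 0.2556]
eef_rot: [0.575, 0.818, -0.0, -0.0]
ft_force: [0.5, 0.2, 0.3]
width: 0.0607
grip_force: 0.0
scene [268.61971831 208.40375587] [ 20  48  17  21 213]
top [247.77966102 273.08474576] [ 23  49  20  19 236]
tri [0.39862504 0.17685251 0.15822288] [ 3.04147498e-04 -1.12224654e-04 -3.16287806e-06]
```

View pics/c4.png

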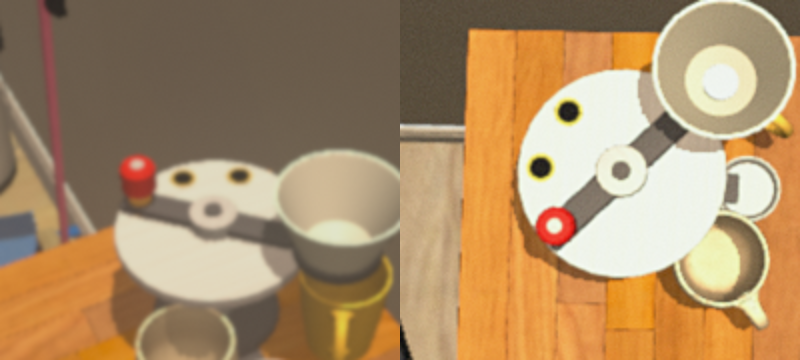

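The knob, at top crop (556,226), triangulates to z = 158.2 mm against 158.0 mm at the start, so the pin is home. Both mugs are still standing and the gripper is clear.

```bash
python3 -c "
from bench import r
print(r.close_job())"
```

```text
the job is handed in; nothing more can be done
None
```

The dripper is over the yellow mug with the pin home in that hole and the knob released; both mugs are still standing, and the job was handed in at about 9 s.

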